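# Refit a taper valve plug and rock it free

### The job

Lift the cleaned steel taper plug out of its white drying stand by the black knob and lower it, without dropping it, fully home in the matching cup of the blue valve body, with its handle between the two posts on the white post's side, and let go. Then, by the red grip at the end of the handle, swing it round until the handle comes up to the black post and back up to the white post to prove the taper moves freely, and let go with the plug still fully seated and upright. Leave the bottle, cup and dish where they are.

Things in the scene. Friction and masses are not known exactly. Their poses are not given: they have to be found in the camera images.
- knob (a point): centre of the plain round black knob on top of the plug: diameter 36 mm, 46 mm tall, its top 23 mm above this point. z is the plug's axis (up), its own -x points along the handle. The top of the 12 mm thick handle is 31 mm below this point, so keep the fingertips above it
- grip (a point): centre of the red grip at the handle's end: 46 mm long along the handle, 18 mm wide, 20 mm tall, 100 mm out from the plug's axis, 37 mm below the knob point. x lies along the handle, z up. To swing the seated plug move the grip on a level circle about the plug's axis, turning the fingers with it: only weight and friction hold the plug down
- stand: white plastic drying stand, fixed: a round cup of outside diameter 80 mm, inside 70 mm, rim 66 mm above the bench, on a disc foot of diameter 112 mm; origin at the centre of its underside
- valve: blue valve body, fixed: 130 mm square base, round cup housing of diameter 88 mm; origin at the centre of its underside, on the bench. The handle works on its -x side, between a white post (+y side) and a black post (-y side): 10 mm thick, 52 mm from the axis, 52 degrees either side of -x, 34 mm higher than the rim. A hose port sticks out at +x
- rim (a point): centre of the cup's mouth in the top face of the valve body, 87 mm above the bench. The cup is a cone that matches the plug and guides it. With the plug fully home the knob point is 60 mm straight above this point, the plug's flange 3 mm above the face, and the grip 23 mm above this point's height
- white_end (a point): where the centre of the red grip stands when the plug is home and the handle just touches the white post
- black_end (a point): where the centre of the red grip stands when the plug is home and the handle just touches the black post (about 80 degrees round from the white end)
- bottle_mid (a point): bystander: white reagent bottle with a purple cap, diameter 44 mm, 98 mm tall; point half-way up
- cup_mid (a point): bystander: clear specimen cup with a red lid, diameter 50 mm, 59 mm tall; point half-way up
- dish_mid (a point): bystander: round petri dish, diameter 60 mm, 15 mm tall; point half-way up
- plug: the loose steel plug, about 0.4 kg, 140 mm tall, origin at its nose. From below: 60 mm cone (diameter 26 to 62), 80 mm flange 7 mm thick, neck with handle (along -x) and 33 mm counterweight stub (+x), knob (its point is at 117 mm). It starts upright, flange resting on the stand's rim, cone hanging free inside: raise it 70 mm to clear the stand, 140 mm to pass over the posts
- plug_grip: the red grip as a solid, same point and axes as point grip

How it is judged:
By the outcome, as a careful person would: the job done as asked, in the order asked, and still so for the second after the job is handed in, with the robot touching nothing.
It also fails if it takes over 64 s, if anything falls off the work surface, if the arm or the gripper's body presses on something with over 40 N, if the wrist force passes 120 N, or if a joint passes its speed limit or range.

### The arm

A 7-joint arm with a two-finger parallel gripper is mounted at the origin on the work surface; the furniture and walls round the work are solid. World frame = base frame: x ahead of the robot, y to its left, z up, the work surface at z = 0. Lengths are in mm, angles in rad, forces in N, time in s.
With the tool pointing down it reaches from about 400 to 900 mm from the base axis. Payload 5.6 kg.
Tool frame: the origin (TCP) lies midway between the tips of the shut fingers; the grasp point (between the pads) lies 19 mm behind it; z points along the fingers, y is the line along which they close (so a half turn about z gives the same grasp; the last joint's range is limited). The gripper opens to 92 mm and grips with 3 to 60 N. Pads are 20 mm wide; open, the fingers measure 128 mm over their backs; the gripper's body (75 mm by 189 mm) begins 69 mm behind the grasp point.
Start: joints at [1.272, 0.468, -0.012, 1.603, 0.006, 1.071, -0.056], TCP at [164.42, -628.868, 214.592] pointing down, gripper open.
Joint ranges: [-2.53, 2.53], [-0.31, 2.02], [-1.57, 1.55], [0.28, 2.44], [-1.29, 4.43], [0.15, 1.84], [-2.92, 2.92]. Speed limits (rad/s): [2.57, 2.57, 3.14, 3.14, 3.14, 3.14, 3.14].

### API

Orientations are given as a rotation vector (axis times angle).
In Python, from cell import robot, grip, kin, viewer gives the robot as it stands. Calls block until the motion is done:
- robot.movep(position, orientation): joint-space move of the TCP to a pose.
- robot.servo_line(position, feed=150, rotation=None): straight line of the TCP; rotation=None keeps the orientation; feed is the mean speed in mm/s.
- robot.goto_joints(angles): joint-space move.
- grip(opening, newtons=None): opening from 0.0 (shut) to 1.0 (fully open); newtons is the grip in N (None keeps the last); returns when the fingers have stopped.
- robot.hold(seconds).
- kin.ik(position, orientation): joint angles nearest the present ones, or None.
- robot.observe(): the state.
- viewer.read_camera(name): name is "scene" or "side" or "wrist"; returns the picture (400x640x3 uint8, red, green, blue); there is no depth.
- viewer.camera_info(name): a dict with "camera_matrix" (3x3 intrinsics, pixels), "R" (3x3) and "t" (3): a world point X has camera coordinates R X + t. Camera axes: x right, y down, z forward; pixel columns grow to the right and rows downward; lengths in mm; the calibration is good to about 2 mm. A picture is of the moment at which its call begins: read the wrist's pose just before it. camera_info takes no time and is no camera call; for the wrist camera it gives the pose at the moment of the call.
A pose or a line that the arm cannot do raises robot.IKError and nothing moves.
- robot.job_done(): hands the job in; it is judged then, once.
Trained networks look in the newest picture that a camera, given by its name, has taken for a name from the list of things; names that differ only in an ending like _2 or _b are one class to them, and where a whole thing is asked for, a point or a joint stands for the part that bears it (a point fixed in the world has none). Each returns a list of dicts, best first, with "confidence" (0 to 1); they miss things now and then, are a little off and sometimes report something else, mostly with a low value. They report only what shows in the picture. A call takes as long as a camera call.
- viewer.silhouettes(name, camera): "mask" (400x640 bool, what is visible of it).
- viewer.pinpoint(name, camera): "at" ([x, y, z] in mm, in the coordinates of the camera as it stood for that picture, good to about 4 mm: a listed point, or the origin of a listed thing).
The state is a dict: "t": time; "joints": joint angles; "joint_velocities": joint speeds; "joint_torque": joint torques, N m; "tcp_pos": TCP position; "tcp_rot": TCP orientation; "contact_force": force on the tool from outside, world axes, zero at the start; "wrist_torque": the same for the moment, N m; "grip_width": opening from 0.0 (shut) to 1.0 (fully open); "grip_force": force on a finger pad.
Only numpy, scipy, OpenCV 4.12 (cv2) and the standard library are available. Lean on these libraries where they do the work, as an engineer would, in place of code of your own. Each camera call takes 0.05 s, during which the arm holds its last target. There are 200 camera calls.

## Working session

There is one attempt and no reset: what is moved stays moved. The work goes in short steps, each a Python script; the robot and the scene stay as the last script left them, time stands still between calls to the robot, and variables do not carry over. Pictures are saved under pics/ and viewed, at most 10 in all, crops included, and the job is handed in when it is done.

```bash
ls; mkdir -p pics; cat > h.py <<'E'
import numpy as np, cv2
from cell import robot, grip, kin, viewer
from scipy.spatial.transform import Rotation as Rn
def world(p,info): return np.array(info["R"]).T@(np.array(p)-np.array(info["t"]))
def save(im,n): cv2.imwrite("pics/"+n,cv2.cvtColor(im,cv2.COLOR_RGB2BGR))
def look(cam,names,n=None):
    info=viewer.camera_info(cam); im=viewer.read_camera(cam)
    if n: save(im,n)
    out={}
    for k in names:
        r=viewer.pinpoint(k,cam)
        out[k]=[(round(d["confidence"],2),world(d["at"],info).round(1)) for d in r[:2]]
        print(cam,k,out[k])
    return out
def down(a): # tool down, closing axis y along world angle a+90
    return (Rn.from_euler('z',a)*Rn.from_euler('x',np.pi)).as_rotvec()
E
python3 - <<'E'
from h import *
s=robot.observe(); print(s)
N="knob grip stand valve rim white_end black_end bottle_mid cup_mid dish_mid plug".split()
for c in("scene","side"): look(c,N,c+"0.png")
print(viewer.camera_info("wrist"))
print(robot.observe()["t"])
E
```

```text
pics
{'t': 0.0, 'joints': array([ 1.27198848,  0.4683685 , -0.01162189,  1.60363111,  0.00596789,
        1.0714414 , -0.05630968]), 'joint_velocities': array([ 0.00028038, -0.00226472,  0.00203515,  0.00145442, -0.00098249,
       -0.00082795, -0.00143448]), 'joint_torque': array([-3.67837010e-04, -5.20569777e+01, -1.29221505e-02, -2.43747032e+01,
       -5.67024958e-02,  1.73094874e-02,  1.62333577e-04]), 'tcp_pos': array([ 164.26563396, -628.27583524,  213.6429105 ]), 'tcp_rot': array([-3.11417410e+00, -4.00387509e-01,  5.02254656e-04]), 'contact_force': array([ 0.15897844, -0.04511477, -1.05595068]), 'wrist_torque': array([ 0.00075283, -0.03828248,  0.02122865]), 'grip_force': 0.0, 'grip_width': 1.0043262894097953}
scene knob [(0.55, array([510.9, 302.1, 120.8]))]
scene grip [(0.57, array([438.8, 370.1,  86.4]))]
scene stand [(0.74, array([510.8, 302.4,  -1.2]))]
scene valve [(0.76, array([561. ,  27.8,  -0.6]))]
scene rim [(0.55, array([569.1,  29.6,  86.2])), (0.32, array([654.5, -61.3,  47.2]))]
scene white_end [(0.78, array([501.3, 109.9, 108.2]))]
scene black_end []
scene bo
[... 604 characters left out ...]
8, 108. ]))]
side black_end []
side bottle_mid [(0.56, array([658. , -61.4,  47.8]))]
side cup_mid [(0.65, array([441. ,  91.4,  30.3])), (0.29, array([518. , 302.9, 123.3]))]
side dish_mid [(0.68, array([434.8, 175.2,   7. ]))]
side plug [(0.92, array([510.7, 309. ,   5.1]))]
{'camera_matrix': array([[279.74050902,   0.        , 319.43454818],
       [  0.        , 279.74050902, 201.30778402],
       [  0.        ,   0.        ,   1.        ]]), 'R': array([[ 2.52862130e-01, -9.67502312e-01,  1.37904796e-04],
       [-9.39754134e-01, -2.45576092e-01,  2.37812007e-01],
       [-2.30049800e-01, -6.02632472e-02, -9.71311191e-01]]), 't': array([-650.210062  ,  -26.51518053,  389.17468544])}
1.2
```

View pics/scene0.png

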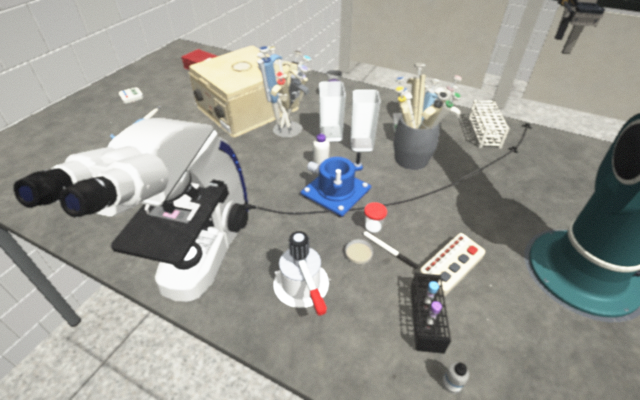

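View pics/side0.png

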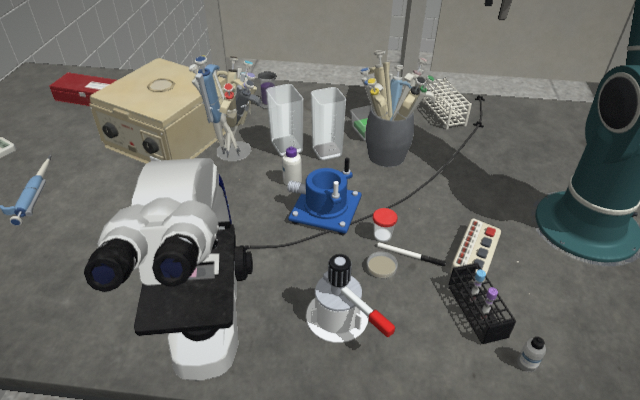

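```bash
python3 - <<'E'
from h import *
P={c:(lambda i:np.array(i["camera_matrix"])@np.c_[i["R"],i["t"]])(viewer.camera_info(c)) for c in("scene","side")}
for n,a,b in [("focus knob",(238,217),(246,262)),("pens",(420,68),(380,57)),("pip",(265,50),(205,60)),("scopeArm",(215,140),(215,165)),("eyeR",(80,197),(175,245)),("stagecorner",(190,258),(232,303)),("wpost",(338,174),(336,185)),("bpost",(359,155),(347,161)),("knobtop",(298,237),(340,260))]:
    X=cv2.triangulatePoints(P["scene"],P["side"],np.float64(a),np.float64(b)).ravel(); print(n,(X[:3]/X[3]).round())
s=robot.observe(); j=s["joints"]
for p,a in [((164,-628,420),.256),((514,300,330),-0.75),((514,300,330),-0.75+np.pi),((514,300,330),.82),((514,300,106),-.75),((514,300,106),.82),((514,300,106),-.75-np.pi/2),((570,29,300),.9),((570,29,300),-.7)]: 
    q=kin.ik(p,down(a)); print(p,a,None if q is None else np.round(q,2))
E
```

```text
focus knob [680. 272.  83.]
pens [ 477. -271.  225.]
pip [ 844. -116.  263.]
scopeArm [717. 249. 268.]
eyeR [659. 531. 389.]
stagecorner [653. 429. 164.]
wpost [542.  72. 108.]
bpost [527. -15. 106.]
knobtop [513. 305. 147.]
(164, -628, 420) 0.256 [ 1.26  0.35 -0.    1.32  0.    1.47 -0.05]
(514, 300, 330) -0.75 [-1.26  0.35  0.89  1.65 -0.28  1.28 -2.64]
(514, 300, 330) 2.391592653589793 [ 0.26  0.62 -1.29  1.55  0.6   1.43 -0.24]
(514, 300, 330) 0.82 [ 0.09  0.44 -0.93  1.56  0.36  1.32 -1.63]
(514, 300, 106) -0.75 [-1.08  0.58  0.66  1.86 -0.46  0.86 -2.51]
(514, 300, 106) 0.82 [-0.07  0.62 -0.69  1.79  0.49  0.91 -1.73]
(514, 300, 106) -2.3207963267948966 [ 0.17  0.83 -1.11  1.78  0.84  1.09  1.15]
(570, 29, 300) 0.9 [ 0.46  0.35 -0.73  1.67  0.25  1.22 -0.99]
(570, 29, 300) -0.7 [ 0.32  0.31 -0.53  1.67  0.17  1.2  -2.53]
```

```bash
python3 - <<'E'
from h import *
robot.movep((164,-628,400),robot.observe()["tcp_rot"])
j=np.array(robot.observe()["joints"]); 
q=j.copy(); q[[0,2,4,6]]=[.05,0,0,-.58]; robot.goto_joints(q)
print(robot.observe()["t"],robot.observe()["tcp_pos"])
look("wrist","rim valve white_end black_end bottle_mid cup_mid".split(),"w1.png")
q[[0,6]]=[-.53,-1.28]; robot.goto_joints(q)
print(robot.observe()["t"],robot.observe()["tcp_pos"],down(.827),robot.observe()["tcp_rot"])
look("wrist","knob grip stand plug dish_mid".split(),"w2.png")
for p,a in [((514,303,200),.827),((514,303,106),.827)]:
    print(np.round(kin.ik(p,down(a)),2))
E
```

```text
4.5833 [645.02327487 -67.23221871 398.26630512]
wrist rim [(0.78, array([564. ,  30.4,  89.2]))]
wrist valve [(0.65, array([5.613e+02, 2.760e+01, 3.000e-01]))]
wrist white_end [(0.53, array([511.3, 299.1,   3.3]))]
wrist black_end []
wrist bottle_mid [(0.75, array([655.9, -60.3,  49.3]))]
wrist cup_mid [(0.9, array([436.7,  90.9,  29. ])), (0.37, array([ 5.593e+02,  2.810e+01, -2.000e-01]))]
6.3167 [576.64254086 296.7802746  398.28357968] [2.87681946e+00 1.26234472e+00 7.72963208e-17] [ 2.88114193  1.2492556  -0.00347798]
wrist knob [(0.93, array([513.4, 303.1, 124.2])), (0.73, array([515.3, 306. ,  -4. ]))]
wrist grip [(0.75, array([439.9, 373.5,  86.7]))]
wrist stand [(0.88, array([ 5.132e+02,  3.038e+02, -5.000e-01]))]
wrist plug [(0.83, array([513.2, 301.4,   4.6]))]
wrist dish_mid [(0.89, array([427.6, 178.1,   9.4])), (0.55, array([436.3, 369.4,  86.4]))]
[-0.57  0.39 -0.03  1.75  0.01  1.   -1.34]
[-0.57  0.51 -0.03  1.82  0.02  0.81 -1.35]
```

```bash
python3 - <<'E'
import cv2,numpy as np
a=cv2.imread("pics/w1.png");b=cv2.imread("pics/w2.png")
hsv=cv2.cvtColor(a,cv2.COLOR_BGR2HSV)
ys,xs=np.where((hsv[...,0]>100)&(hsv[...,0]<130)&(hsv[...,1]>120)); print(xs.min(),xs.max(),ys.min(),ys.max(),np.median(xs),np.median(ys))
cx,cy=int(np.median(xs)),int(np.median(ys))
y0=max(0,cy-75);x0=max(0,cx-100);c=cv2.resize(a[y0:y0+150,x0:x0+200],(800,600),interpolation=cv2.INTER_CUBIC); print(x0,y0)
cv2.imwrite("pics/w1c.png",c)
E
```

```text
214 300 107 193 257.0 153.0
157 78
```

View pics/w1c.png

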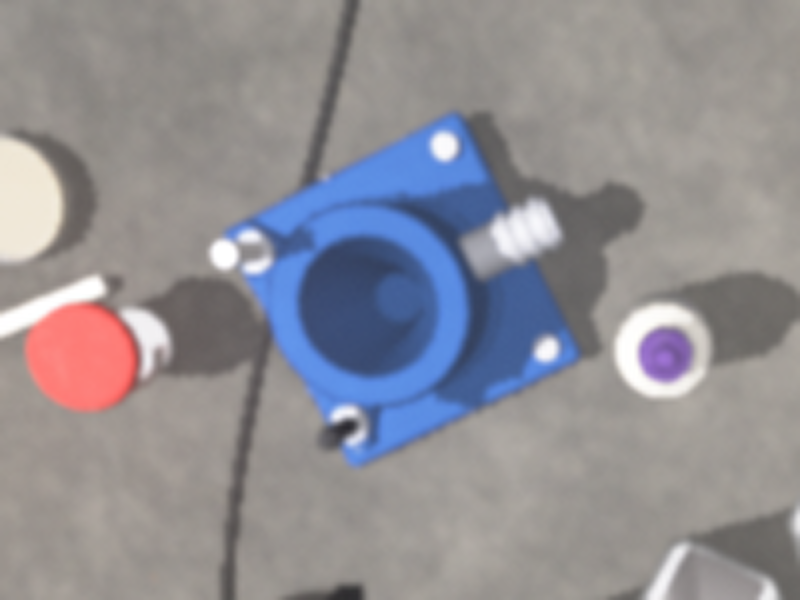

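```bash
python3 - <<'E'
from h import *
s=robot.observe(); i=viewer.camera_info("wrist"); K=np.array(i["camera_matrix"])
Rt=Rn.from_rotvec(s["tcp_rot"]).as_matrix(); C=-np.array(i["R"]).T@i["t"]
rel=Rt.T@(C-s["tcp_pos"]); Rel=Rt.T@np.array(i["R"]).T
p1=np.array([645.023,-67.232,398.266])
best=None
for sg in(1,-1):
    R1=Rn.from_euler('z',-.58).as_matrix()@Rt@Rn.from_euler('z',sg*.7).as_matrix()
    Rc=R1@Rel; C1=p1+R1@rel
    def at(u,v,z):
        d=Rc@np.linalg.inv(K)@[157+u/4,78+v/4,1]; return C1+d*(z-C1[2])/d[2]
    for n,u,v,z in [("ring",371,304,87),("inner",369.5,306,87),("wp",225,253,121),("bp",330,433,121),("bottlecap",665,353,98),("cup",83,357,59)]: print(sg,n,at(u,v,z).round(1))
    c=at(370.5,305,87)
    for n,u,v in(("w",225,253),("b",330,433)):
        d=at(u,v,121)-c; print(n,np.hypot(*d[:2]),np.degrees(np.arctan2(d[1],d[0]))%360)
E
```

```text
1 ring [725.1  24.5  87. ]
1 inner [724.7  25.5  87. ]
1 wp [766.2  57.2 121. ]
1 bp [686.1  56.6 121. ]
1 bottlecap [652.1 -78.6  98. ]
1 cup [763.8 160.7  59. ]
w 52.40538635367356 37.980147880816155
b 50.06344681095055 140.72908930297464
-1 ring [567.5  28.   87. ]
-1 inner [566.5  27.8  87. ]
-1 wp [542.3  74.  121. ]
-1 bp [529.3  -5.1 121. ]
-1 bottlecap [656.9 -61.5  98. ]
-1 cup [439.6  89.5  59. ]
w 52.40350192532923 118.20820341050282
b 50.10933393678406 221.05340452750366
```

```bash
python3 - <<'E'
from h import *
robot.movep((513,303,190),down(.82))
robot.servo_line((513,303,106),feed=100)
grip(0.3,40); grip(0.0,40)
s=robot.observe(); print(s["t"],s["grip_width"],s["grip_force"],s["contact_force"])
robot.servo_line((513,303,262),feed=120)
s=robot.observe(); print(s["t"],s["grip_width"],s["contact_force"],s["wrist_torque"])
look("side",["knob","grip"],"s3.png")
o=look("wrist",["knob","grip"])
print(robot.observe()["tcp_pos"],robot.observe()["t"])
E
```

```text
9.5917 0.38276453193446164 40.00008165836334 [-0.23395688  0.59011461  0.00417493]
11.0417 0.3842147803958051 [ 0.91813725 -0.50632705 -4.94746423] [-0.04250825 -0.08079372 -0.02004889]
side knob [(0.73, array([518.2, 299.7, 278.8])), (0.68, array([656.9, -62.9,  46.1]))]
side grip [(0.82, array([441.7, 368.9, 242. ]))]
wrist knob [(0.7, array([514.8, 304.2, 280.7]))]
wrist grip [(0.74, array([441.6, 372. , 242.5]))]
[512.92939052 302.93366059 261.66748106] 11.3417
```

View pics/s3.png

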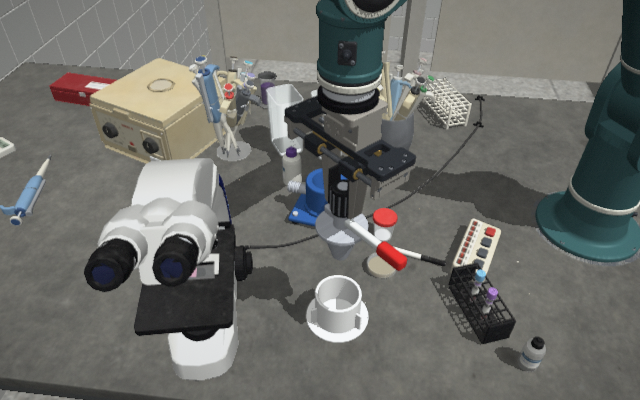

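The plug hangs upright and clear of the stand (knob near (342,197), handle out to the red grip at (390,257)). Next I carry it over to the valve.

```bash
python3 - <<'E'
from h import *
R=down(.977)
robot.servo_line((567,28,266),feed=160,rotation=R)
s=robot.observe(); print(s["t"],s["tcp_pos"])
look("wrist",["grip","knob"],"w4.png")
robot.servo_line((567,28,165),feed=100)
f0=robot.observe()["contact_force"]; z=165
robot.servo_line((567,28,137),feed=40)
print(robot.observe()["contact_force"]-f0)
z=137
while z>126:
    z-=1; robot.servo_line((567,28,z),feed=15)
    s=robot.observe(); d=s["contact_force"]-f0; print(z,s["tcp_pos"].round(1),d.round(1))
    if d[2]>5 : break
print(s["t"])
look("side",["knob","grip"],"s4.png");look("scene",["knob","grip"])
E
```

```text
13.2417 [566.85456966  29.05118102 265.96691878]
wrist grip [(0.72, array([484.2,  85. , 244.7]))]
wrist knob [(0.78, array([567.5,  27.6, 280.9]))]
[ 0.99771895  0.58278172 -0.92290003]
136 [567.   28.  136.1] [-0.1  1.  -0.1]
135 [566.8  28.1 134.9] [-0.1  0.4  0. ]
134 [566.6  28.2 133.8] [-0.7  1.   1.1]
133 [566.4  28.3 132.8] [-3.7  2.1  1. ]
132 [566.2  28.3 131.9] [-5.3  0.7  3.1]
131 [565.9  28.3 130.9] [-5.5  2.5  3.9]
130 [565.6  28.4 129.9] [-6.2  2.   5.5]
17.15
side knob [(0.75, array([569.2,  26.2, 149.2]))]
side grip [(0.57, array([483.6,  83.6, 110.1]))]
scene knob [(0.72, array([568.8,  31. , 142.5]))]
scene grip [(0.55, array([482.1,  84.7, 112.2]))]
```

View pics/s4.png

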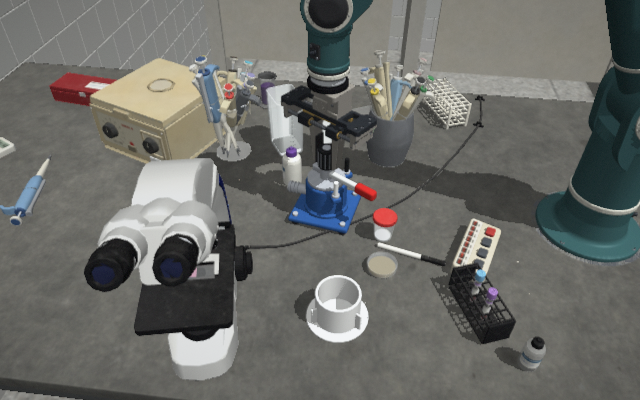

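```bash
python3 - <<'E'
from h import *
f0=np.array([0.9,-.5,-4.9])
robot.servo_line((564.5,28.5,130),feed=20)
for z in (129.5,129,128.5,128,127.5,127):
    robot.servo_line((564.5,28.5,z),feed=20)
    s=robot.observe(); d=s["contact_force"]-f0; print(z,s["tcp_pos"].round(1),d.round(1))
    if d[2]>10: break
grip(0.6); robot.hold(.3)
s=robot.observe(); print(s["contact_force"],s["grip_width"])
robot.servo_line((564.5,28.5,240),feed=140)
look("side",["knob","grip"],"s5.png");look("scene",["knob","grip"]);look("wrist",["knob","grip","plug"],"w5.png")
print(robot.observe()["t"])
a,b=cv2.imread("pics/s5.png"),cv2.imread("pics/w5.png")
cv2.imwrite("pics/c5.png",np.hstack([cv2.resize(a[110:250,260:420],(400,350),interpolation=2),cv2.resize(b,(400,250))[:250].copy() if 0 else cv2.copyMakeBorder(cv2.resize(b,(400,250)),0,100,0,0,0)]))
E
```

```text
129.5 [565.   28.4 129.6] [-1.4  1.3  0.9]
129 [565.   28.5 129.5] [-2.3  0.9  4.9]
128.5 [565.1  28.5 129.4] [-2.   0.5 10.8]
[ 0.27639392  0.5484332  -0.68600708] 0.6031988428059512
side knob [(0.98, array([570.3,  25.2, 147.3])), (0.48, array([657.3, -64.2,  46.6]))]
side grip [(0.58, array([485.8,  83.1, 111.8])), (0.31, array([436.6, 178.5,   5.9]))]
scene knob [(0.8, array([563. ,  30.7, 143.7]))]
scene grip [(0.54, array([481.3,  82.9, 109. ]))]
wrist knob [(0.71, array([566.8,  26.7, 147.2])), (0.28, array([431.2, 176.7,   9.6]))]
wrist grip [(0.71, array([483.2,  82.6, 109.5]))]
wrist plug [(0.82, array([564. ,  26.6,  26.9]))]
20.7
```

View pics/c5.png

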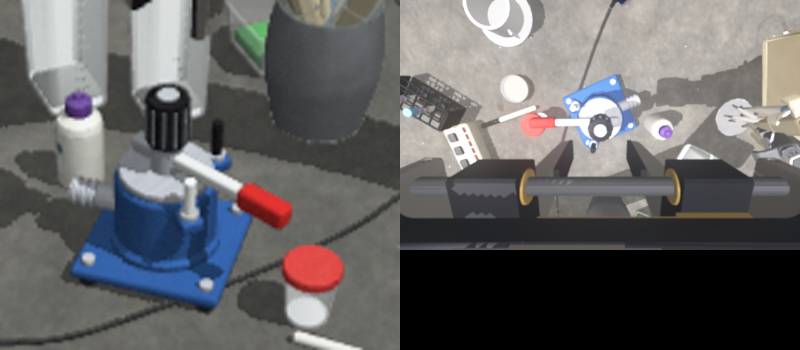

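```bash
cat > sw.py <<'E'
from h import *
A=np.array([565.2,28.4]); RAD=100.
def pose(deg,z=91):
    t=np.radians(deg); return np.r_[A+RAD*np.array([np.cos(t),np.sin(t)]),z], down(t)
def tang(deg):
    t=np.radians(deg); return np.array([-np.sin(t),np.cos(t),0]),np.array([np.cos(t),np.sin(t),0])
E
python3 - <<'E'
from sw import *
p,r=pose(146.3,200)
for d in(125,146.3,170,190,214):
    q=kin.ik(*pose(d)); print(d,None if q is None else np.round(q,2))
robot.movep(p,r); 
robot.servo_line(pose(146.3)[0],feed=100)
s=robot.observe(); print(s["t"],s["contact_force"],np.round(s["joints"],2)); f0=s["contact_force"]
grip(0.0,20); s=robot.observe(); print(s["grip_width"],s["grip_force"],s["contact_force"],s["tcp_pos"])
look("scene",["grip"],"s6.png"); look("wrist",["grip","knob"],"w6.png")
for d in(125,170,190,214):
    q=kin.ik(*pose(d)); print(d,None if q is None else np.round(q,2))
print(robot.observe()["t"])
E
```

```text
125 [-0.15  0.43 -0.15  2.01  0.1   0.71  0.24]
146.3 [-0.06  0.39 -0.21  2.08  0.13  0.69  0.63]
170 [ 0.06  0.37 -0.27  2.12  0.15  0.67  1.09]
190 [ 0.17  0.37 -0.31  2.12  0.18  0.67  1.49]
214 [ 0.3   0.4  -0.37  2.08  0.22  0.69  1.95]
23.175 [ 0.60245721 -0.91096267 -0.63585183] [-0.08  0.39 -0.19  2.08  0.11  0.68  0.64]
0.1961584414024975 19.994006752967834 [ 0.62927905 -0.2234786   1.49599546] [482.00475039  83.9480107   91.03303314]
scene grip [(0.68, array([479.7,  83.2, 107.1]))]
wrist grip [(0.84, array([482. ,  84.6, 109.5]))]
wrist knob []
125 [-0.2   0.43 -0.1   2.01  0.06  0.71  0.27]
170 [ 0.07  0.37 -0.28  2.12  0.16  0.67  1.08]
190 [ 0.2   0.38 -0.35  2.12  0.2   0.68  1.46]
214 [ 0.35  0.41 -0.43  2.08  0.26  0.7   1.91]
24.075
```

```bash
cat >> sw.py <<'E'
def step(d,feed=60):
    p,r=pose(d); robot.servo_line(p,feed=feed,rotation=r)
    s=robot.observe(); T,R=tang(d); f=s["contact_force"]
    v=s["tcp_pos"][:2]-A; ang=np.degrees(np.arctan2(v[1],v[0]))%360
    print(round(d,1),"ang %.2f rad %.2f z %.2f | ft %.1f fr %.1f fz %.1f t %.1f"%(ang,np.hypot(*v),s["tcp_pos"][2],f@T,f@R,f[2],s["t"]))
    return f@T, f@R, f[2]
E
python3 - <<'E'
from sw import *
prev=[]
for d in np.arange(152,203,7):
    f=step(d)
    if abs(f[0])>25 or abs(f[1])>20 or abs(f[2])>15: print("stop"); break
    prev.append(f[0])
else:
    base=np.median(prev); d=203
    while d<214:
        f=step(d,40)
        if f[0]<base-8 or abs(f[2])>15: break
        d+=1
look("scene",["grip"],"s7.png"); look("side",["grip","knob"],"s7b.png")
E
```

```text
152 ang 151.80 rad 99.96 z 91.39 | ft -0.2 fr 1.8 fz 4.6 t 24.4
159 ang 159.04 rad 99.99 z 91.48 | ft 0.1 fr 2.8 fz 9.1 t 24.7
166 ang 166.07 rad 99.80 z 91.16 | ft 1.3 fr 0.1 fz 5.0 t 25.1
173 ang 172.77 rad 99.78 z 91.14 | ft 1.1 fr 0.2 fz 4.3 t 25.4
180 ang 179.83 rad 99.81 z 91.43 | ft -0.0 fr 2.5 fz 8.4 t 25.8
187 ang 187.09 rad 99.70 z 91.21 | ft 0.9 fr 0.9 fz 5.9 t 26.1
194 ang 193.87 rad 99.57 z 91.03 | ft -0.2 fr -0.8 fz 2.7 t 26.5
201 ang 200.77 rad 99.62 z 91.42 | ft -2.4 fr 0.7 fz 8.0 t 26.8
203 ang 202.61 rad 99.65 z 91.43 | ft -2.3 fr 1.2 fz 8.5 t 27.1
204 ang 203.52 rad 99.62 z 91.45 | ft -3.1 fr 1.0 fz 9.6 t 27.3
205 ang 204.60 rad 99.64 z 91.44 | ft -2.6 fr 1.2 fz 8.8 t 27.6
206 ang 205.65 rad 99.63 z 91.42 | ft -1.8 fr 1.5 fz 9.0 t 27.8
207 ang 206.70 rad 99.60 z 91.40 | ft -2.5 fr 0.7 fz 8.3 t 28.1
208 ang 207.73 rad 99.61 z 91.34 | ft -2.2 fr 0.1 fz 7.1 t 28.3
209 ang 208.76 rad 99.59 z 91.28 | ft -1.4 fr 0.2 fz 6.6 t 28.6
210 ang 209.34 rad 99.61 z 91.20 | ft -4.1 fr 0.9 fz 6.8 t 28.8
211 ang 209.58 rad 99.63 z 91.11 | ft -7.4 fr 0.6 fz 8.9 t 29.1
212 ang 209.74 rad 99.55 z 91.01 | ft -10.9 fr 0.3 fz 9.6 t 29.3
scene grip [(0.6, array([477.1, -20. , 107.4]))]
side grip [(0.66, array([479.9, -21.9, 110.8]))]
side knob [(0.72, array([572. ,  27. , 149.3]))]
```

```bash
sed -i 's/z=91)/z=91.2)/' sw.py; python3 - <<'E'
from sw import *
prev=[]
for d in list(np.arange(205,134,-7))+[135]:
    f=step(d)
    if abs(f[0])>25 or abs(f[1])>20 or abs(f[2])>18: print("stop"); break
    prev.append(f[0])
else:
    base=np.median(prev); d=134
    while d>124:
        f=step(d,40)
        if f[0]>base+8 or abs(f[2])>18: break
        d-=1
look("scene",["grip"],"s8.png"); look("side",["grip","knob"],"s8b.png")
E
```

```text
205 ang 204.58 rad 99.46 z 91.37 | ft -2.3 fr -0.5 fz 5.4 t 29.9
198 ang 197.88 rad 99.49 z 91.21 | ft -3.2 fr -2.9 fz 1.9 t 30.3
191 ang 191.19 rad 99.61 z 90.88 | ft -1.3 fr -4.8 fz -3.2 t 30.6
184 ang 184.12 rad 99.58 z 91.40 | ft -2.5 fr -3.1 fz 3.3 t 31.0
177 ang 176.98 rad 99.72 z 91.35 | ft -4.1 fr -0.8 fz 2.5 t 31.3
170 ang 170.26 rad 99.69 z 90.92 | ft -3.0 fr -3.9 fz -3.3 t 31.7
163 ang 163.29 rad 99.70 z 91.33 | ft -1.6 fr -2.6 fz 2.5 t 32.0
156 ang 156.00 rad 99.77 z 91.43 | ft -2.7 fr -0.6 fz 4.6 t 32.4
149 ang 149.21 rad 99.79 z 90.96 | ft -3.4 fr -3.1 fz 0.1 t 32.7
142 ang 142.40 rad 99.77 z 91.11 | ft -0.7 fr -1.6 fz 1.7 t 33.1
135 ang 135.15 rad 99.81 z 91.39 | ft -0.8 fr -1.0 fz 4.5 t 33.4
135 ang 135.15 rad 99.81 z 91.38 | ft -0.0 fr -0.7 fz 5.3 t 33.7
134 ang 134.52 rad 99.87 z 91.21 | ft 2.0 fr -1.2 fz 5.8 t 33.9
133 ang 133.47 rad 99.89 z 91.20 | ft -0.0 fr -1.6 fz 6.3 t 34.2
132 ang 132.37 rad 99.94 z 91.21 | ft 0.5 fr -1.9 fz 5.3 t 34.4
131 ang 131.33 rad 99.92 z 91.15 | ft -0.2 fr -1.3 fz 5.1 t 34.7
130 ang 130.26 rad 99.96 z 91.07 | ft -0.0 fr -0.9 fz 4.7 t 34.9
129 ang 129.28 rad 99.95 z 91.02 | ft 1.8 fr -1.9 fz 4.3 t 35.2
128 ang 129.00 rad 99.99 z 90.92 | ft 5.1 fr -1.9 fz 7.5 t 35.4
127 ang 128.81 rad 100.00 z 90.79 | ft 8.8 fr -2.0 fz 9.4 t 35.7
scene grip [(0.63, array([502. , 104.5, 105.8])), (0.25, array([433.7, 180.1,   5.3]))]
side grip [(0.41, array([503.2, 104.2, 109.9]))]
side knob [(0.96, array([570.5,  24.7, 149.4])), (0.69, array([5.664e+02, 2.760e+01, 1.000e-01]))]
```

```bash
python3 - <<'E'
from sw import *
step(128.7,20)
grip(0.5); robot.hold(.3)
s=robot.observe(); print(s["grip_width"],s["contact_force"])
p,r=pose(128.8,230); robot.servo_line(p,feed=100)
look("scene",["grip","knob"]); look("side",["grip","knob","plug"],"s9.png"); look("wrist",["grip","knob","plug","rim"],"w9.png")
print(robot.observe()["t"])
a,b=cv2.imread("pics/s9.png"),cv2.imread("pics/w9.png")
cv2.imwrite("pics/c9.png",np.hstack([cv2.resize(a[110:250,260:420],(400,350),interpolation=2),cv2.copyMakeBorder(cv2.resize(b,(400,250)),0,100,0,0,0)]))
E
```

```text
128.7 ang 129.12 rad 99.96 z 90.93 | ft 2.8 fr -2.2 fz 3.3 t 36.2
0.49958219863734143 [-0.25169899 -0.3381347  -0.10838677]
scene grip [(0.46, array([501.9, 102.4, 107.7]))]
scene knob [(0.84, array([563. ,  29.2, 145.1]))]
side grip [(0.5, array([657.8, -62. ,  48. ]))]
side knob [(0.83, array([567.8,  25.3, 146.8]))]
side plug [(0.86, array([565.8,  30.5,  28.5]))]
wrist grip [(0.57, array([502.3, 107.6, 109.7]))]
wrist knob [(0.74, array([563.8,  26.5, 149.2]))]
wrist plug [(0.6, array([565.7,  26. ,  30.3]))]
wrist rim []
39.2667
```

View pics/c9.png

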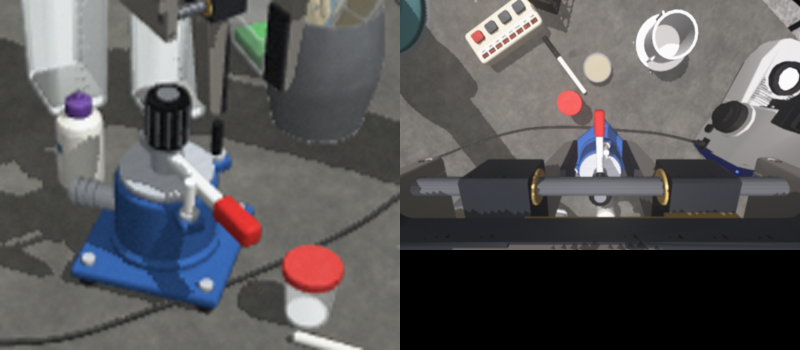

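The plug sits upright with its knob at the same pixels as before the swing (168,110), the handle is against the white post, and the gripper is clear.

```bash
python3 -c "
from h import *
print(robot.job_done())"
```

```text
the job is handed in; nothing more can be done
None
```

I seated the plug fully home in the valve, swung it by the red grip to the black post and back to the white post, and released it upright; I handed the job in at about 39 s of the 64 s limit, and have not seen a verdict.

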